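Rock a stuck valve cartridge free of its dock

TASK

The orange-coded valve cartridge sits tight between the two stiff clips of its dock and will not pull straight out: take it by its stem, rock it side to side towards one clip and then the other until both have given way, and draw it out without the robot touching the dock or its clips. Finish while still holding it: upright and still, just clear of the clips (about 2 cm above them), over its dock. Leave the purple cartridge, the jars and the spanner where they are.

Things in the scene. Friction and masses are not known exactly. Their poses are not given: they have to be found in the camera images.
- cartridge_orange: Valve cartridge coded orange, about 450 g. From its underside up: steel foot 40 (x) x 44 (y) x 8 mm; dark body 36 x 36 mm up to 60 mm; cream square grip stem 28 x 28 mm from 60 to 105 mm, its top 8 mm orange. Origin: centre of the underside, 30 mm above the table when seated; z up, x and y as its dock's.
- dock_orange: White dock with orange stripes, fixed, 130 (x) x 160 (y) x 30 mm. Origin: centre of its underside, on the table; z up. On it a pocket (floor 30, walls up to 52 mm above the table) gives the foot 1.5 mm play a side. Above it two steel clips at +y and -y (52 to 62 mm above the table, out to 56 mm from the centre) overlap the foot 3.5 mm a side: a straight pull rises 14 mm, then jams.
- clip_orange_left (a joint): Steel clip on the orange dock's +y side: travel away from the cartridge in m, 0 (lip 18.5 mm from the dock's centre) to 0.006 (fully back). Slides stiffly (18 N) and stays where left. Leaning the cartridge towards it about the dock's x axis, on the foot's lower edge, by 0.25 to 0.3 rad pushes it (almost) fully back. The foot passes when both clips read over 0.0035.
- clip_orange_right (a joint): Steel clip on the orange dock's -y side: travel away from the cartridge in m, 0 (lip 18.5 mm from the dock's centre) to 0.006 (fully back). Slides stiffly (18 N) and stays where left. Leaning the cartridge towards it about the dock's x axis, on the foot's lower edge, by 0.25 to 0.3 rad pushes it (almost) fully back. The foot passes when both clips read over 0.0035.
- cartridge_purple: Valve cartridge coded purple, about 450 g. From its underside up: steel foot 40 (x) x 44 (y) x 8 mm; dark body 36 x 36 mm up to 60 mm; cream square grip stem 28 x 28 mm from 60 to 105 mm, its top 8 mm purple. Origin: centre of the underside, 30 mm above the table when seated; z up, x and y as its dock's. Bystander.
- dock_purple: White dock with purple stripes, fixed, built the same as the orange one; bystander holding the purple cartridge. Origin: centre of its underside, on the table; z up.
- jar_teal: Teal reagent jar with a red cap, loose, 68 mm wide, 100 mm tall, 280 g; bystander. Origin: centre of its underside.
- jar_amber: Amber reagent jar with a red cap, loose, 68 mm wide, 100 mm tall, 280 g; bystander. Origin: centre of its underside.
- spanner: Steel spanner 140 mm long lying flat on the table, loose; bystander. Origin: middle of its underside; x along its length.

How it is judged:
On the way, in this order (a step that is already met when the one before it is completed fails the run):
1. a clip has been pushed back by leaning the orange cartridge on it, its foot still in the dock (value of joint any of clip_orange_left, clip_orange_right above 0.0025 m and z of cartridge_orange in the frame of dock_orange below 0.06 m), for 0.05 s.
2. both clips have been pushed back, the foot still in the dock (value of joint each of clip_orange_left, clip_orange_right above 0.0025 m and z of cartridge_orange in the frame of dock_orange below 0.06 m), for 0.05 s.
At the end, for the whole second after the job is handed in: The gripper holds the orange cartridge still and upright (within 0.2 rad), its underside 4 to 45 mm above the clips' tops (66 to 107 mm above the table), within 25 mm of the dock's centre, touching no part of the dock; purple cartridge within 15 mm of its start, jars and spanner within 25 mm (z of cartridge_orange in the frame of dock_orange between 0.066 and 0.107 m and horizontal distance between cartridge_orange and dock_orange below 0.025 m and angle between cartridge_orange's own z axis and vertical below 0.2 rad and contact force between cartridge_orange and dock_orange below 0.1 N and contact force between the fingers and cartridge_orange above 1 N and linear speed of cartridge_orange below 0.02 m/s and angular speed of cartridge_orange below 0.2 rad/s and distance of cartridge_purple from where it was at the start of the episode below 0.015 m and distance of each of jar_teal, jar_amber, spanner from where it was at the start of the episode below 0.025 m); the arm keeps its last pose, push and grip.
It fails at once if the robot presses on the orange dock or its clips (over 2 N) (contact force between any of the fingers, the arm and dock_orange above 2 N).
It fails at once if the purple cartridge is moved more than 15 mm (distance of cartridge_purple from where it was at the start of the episode above 0.015 m).
It fails at once if the teal jar is moved more than 25 mm (distance of jar_teal from where it was at the start of the episode above 0.025 m).
It fails at once if the amber jar is moved more than 25 mm (distance of jar_amber from where it was at the start of the episode above 0.025 m).
It fails at once if the spanner is moved more than 25 mm (distance of spanner from where it was at the start of the episode above 0.025 m).
It also fails if it takes over 56 s, if anything falls off the work surface, if the arm or the gripper's body presses on something with over 40 N, if the wrist force passes 120 N, or if a joint passes its speed limit or range.

ROBOT

A 6-joint arm with a two-finger parallel gripper is mounted at the origin on the work surface. World frame = base frame: x ahead of the robot, y to its left, z up, the work surface at z = 0. Lengths are in m, angles in rad, forces in N, time in s.
With the tool pointing down it reaches from about 0.35 to 0.775 m from the base axis. Payload 5.5 kg.
Tool frame: the origin (TCP) lies at the very end of the fingers, on their centre line; the grasp point (between the pads) lies env.hold_point_z behind it (env.hold_point_z is the distance from the TCP to the grasp point, in m); z points along the fingers, y is the line along which they close (so a half turn about z gives the same grasp; the last joint's range is limited). The gripper opens to 85 mm and grips with 20 to 120 N. Pads are 22 mm wide; open, the fingers measure 114 mm over their backs; the gripper's body (76 mm by 85 mm) begins 54 mm behind the grasp point. The pads swing forward as they close: fully open they stand 13 mm farther back than shut.
Start: joints at [1.051, 0.313, 0.046, 1.304, 0, 1.431], TCP at [0.213, 0.534, 0.231] pointing down, gripper open.
Joint ranges: [-2.76, 2.76], [-0.86, 1.69], [-1.03, 1.26], [-2.2, 2.34], [-1.47, 1.5], [-3.14, 3.14]. Speed limits (rad/s): [2.57, 2.57, 3.14, 3.14, 3.14, 3.14].

INTERFACE

Orientations are given as a unit quaternion [w, x, y, z].
In Python, from workcell import env gives the robot as it stands.
- The arm moves only by the tool carry_out, never from a script. Its argument "steps" is a list of rows, each a list of 3 entries, a list of its own where there are three numbers: the turn, a rotation vector about the tool's x, y, z in degrees, then the shift along the tool's x, y, z in cm, then the closure in counts, from 0 (fully open) to 255 (shut). A call has exactly 8 rows; each row is the pose to reach, as a shift and turn from the pose commanded when the call began, along the tool's axes at that moment; what a row does not reach only later rows make up. A row lasts 1/8 s, in which the tool goes at most 62.5 mm and 10.7 degrees, less where a joint would pass 70% of its speed; a pose out of reach is approached as far as the arm can. A call with a gripper value outside its range is refused whole. The fingers move at their own pace and stop on an object; "force" is the grip in N (left out, the last holds). Time passes only in rows, so rows that repeat a pose let the fingers close, or fill a call up. It gives the time, the measured TCP pose, the force, the opening and the grip force at its end, in the units of the state.
- env.get_state(): the state, without advancing time (a new reading comes with each control period).
- env.read_camera(name): name is "scene" or "top"; returns (picture, depth): 480x640x3 uint8, red, green, blue; 480x640 float32, m along the optical axis (not along the pixel's ray), 0 where there is no reading.
- env.get_calibration(name): a dict with "fx", "fy", "cx", "cy" (pixels), "origin" and "orientation" of the camera in the world. Camera axes: x right, y up, looking along -z (the intrinsics and any distortion apply to the point x, -y, -z); pixel columns grow to the right and rows downward; lengths in m; the calibration is good to about 2 mm. A picture is of the moment at which its call begins. get_calibration takes no time and is no camera call.
- env.hand_in(): hands the job in; it is judged then, once.
The state is a dict: "clock": time; "joint_pos": joint angles; "qvel": joint speeds; "tau": joint torques, N m; "tcp_pos": TCP position; "orientation": TCP orientation; "wrist_force": force on the tool from outside, world axes, zero at the start; "ft_torque": the same for the moment, N m; "finger_gap": finger opening in m; "grip_force": force on a finger pad.
Only numpy, scipy, OpenCV 4.12 (cv2) and the standard library are available. Lean on these libraries where they do the work, as an engineer would, in place of code of your own. Each camera call takes 0.05 s, during which the arm holds its last target. There are 200 camera calls.

## Working session

There is one attempt and no reset: what is moved stays moved. The work goes in short steps, Python scripts to look and compute and a tool call to move; the robot and the scene stay as the last step left them, time stands still between calls to the robot, and variables do not carry over. Pictures are saved under pics/ and viewed, at most 10 in all, crops included, and the job is handed in when it is done.

Besides the shell and the picture viewer there is one more tool, called in YAML: its name, and indented under it one key for each argument. carry_out: Moves the arm, as the interface text tells. Its arguments: {"type":"object","properties":{"steps":{"type":"array","items":{"type":"array"}},"force":{"type":"number"}},"required":["steps"]}

```bash
mkdir -p pics
cat > h.py <<'E'
import numpy as np, cv2
from scipy.spatial.transform import Rotation as R
from workcell import env
def q(o): return R.from_quat([o[1],o[2],o[3],o[0]])
def look(n):
    p,d=env.read_camera(n); c=env.get_calibration(n)
    v,u=np.mgrid[0:480,0:640]
    X=np.stack([(u-c['cx'])/c['fx']*d,-(v-c['cy'])/c['fy']*d,-d],-1)
    W=X@q(c['orientation']).as_matrix().T+np.array(c['origin'])
    W[d==0]=np.nan
    return p,W,c
E
python3 - <<'E'
from h import *
for n in ("scene","top"):
    p,W,c=look(n); cv2.imwrite(f'pics/{n}0.png',p[:,:,::-1]); np.save(f'{n}W.npy',W); np.save(f'{n}P.npy',p); print(c)
print(env.get_state(), env.hold_point_z)
E
```

```text
{'fx': 560.2532319133584, 'fy': 560.2532319133584, 'cx': 322.918010863165, 'cy': 238.51620028455142, 'origin': array([1.03037771, 0.23346416, 0.79524422]), 'orientation': array([0.4737437 , 0.13772654, 0.23640061, 0.83708605])}
{'fx': 454.99402794497195, 'fy': 454.99402794497195, 'cx': 316.2387251927201, 'cy': 248.59630570818382, 'origin': array([ 0.53404458, -0.00519674,  0.71281474]), 'orientation': array([-0.69880263, -0.05395402,  0.04461928,  0.71187989])}
{'clock': 0.1, 'joint_pos': array([1.05140271e+00, 3.13913848e-01, 4.50467420e-02, 1.30360072e+00,
       1.28101388e-05, 1.43121459e+00]), 'qvel': array([-0.00060413, -0.00104298,  0.00171261,  0.00023371,  0.00053955,
       -0.00117809]), 'tau': array([ 2.42820002e-03, -4.81727457e+01,  2.99243063e+01,  1.27274764e-02,
       -8.33097192e-05,  8.79646478e-06]), 'tcp_pos': array([0.21293515, 0.53360561, 0.23048581]), 'orientation': array([-2.76474849e-04,  1.88766465e-01,  9.82021651e-01, -7.88722487e-04]), 'wrist_force': array([ 0.22440001, -0.40173514,  0.09799148]), 'ft_torque': array([-0.00488625,  0.00474954, -0.01624617]), 'grip_force': 0.0, 'finger_gap': 0.08534577113264545} 0.0187
```

View pics/top0.png

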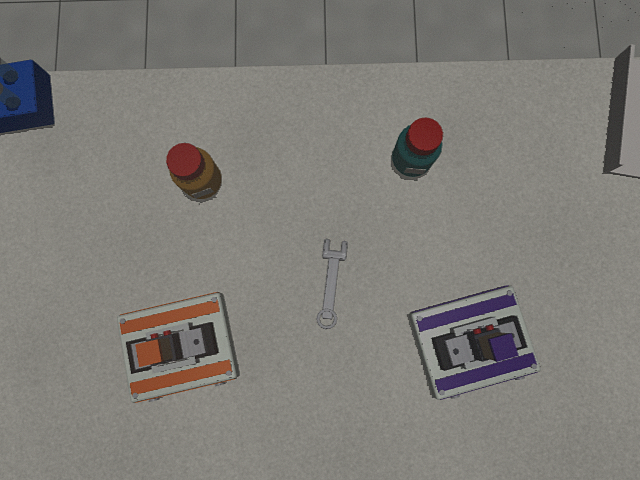

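View pics/scene0.png

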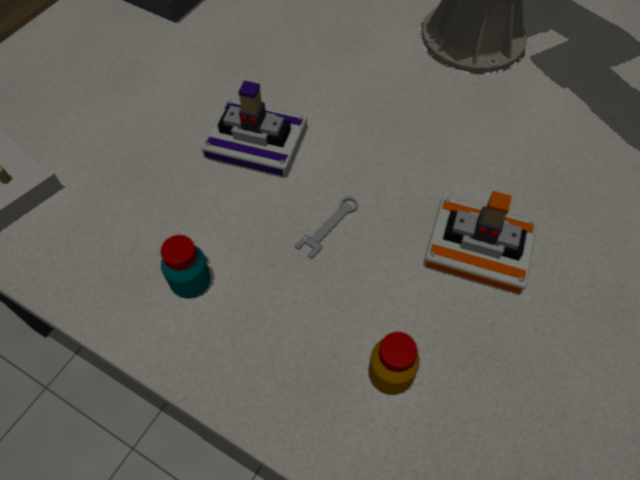

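Top view: the orange dock is centred near px (178,347), with its clip (y) axis roughly along image columns; the stem's orange top is at (148,352). The purple dock is at (475,342), the jars at (195,170) and (417,148), and the spanner at (332,285).

Run:
```python
from h import *
W=np.load('topW.npy');P=np.load('topP.npy').astype(int)
def rect(m,n):
    pts=W[m][:,:2].astype(np.float32); r=cv2.minAreaRect(pts*1000); print(n,len(pts),np.round(r[0],1),np.round(r[1],1),round(r[2],2),'z',np.round(np.median(W[m][:,2]),4))
roi=np.zeros((480,640),bool); roi[280:415,105:250]=1
z=W[...,2]
rect(roi&(z>.012)&(z<.04),'dock'); rect(roi&(z>.026)&(z<.034),'docktop')
o=roi&(P[...,0]>150)&(P[...,2]<80)
rect(o&(z>.12),'stemtop'); rect(roi&(z>.131)&(z<.14),'stemtop z')
rect(roi&(z>.055)&(z<.068),'clips')
S=np.load('sceneW.npy');
W=S; z=S[...,2]; m=(z>.130)&(z<.14)
roi=np.zeros((480,640),bool); roi[170:310,410:550]=1
rect(roi&m,'scene stemtop'); rect(roi&(z>.026)&(z<.034),'scene dock');rect(roi&(z>.055)&(z<.068),'clips')
```

```text
dock 6606 [486.6 213.8] [136.1 159.9] 12.24 z 0.0282
docktop 5859 [488.3 214.1] [129.2 159.7] 12.21 z 0.0284
stemtop 8 [488.8 204.5] [10.1 28.6] 83.54 z 0.1331
stemtop z 528 [488.1 214.6] [28.5 29.5] 12.54 z 0.1333
clips 794 [488.1 214.6] [ 36.  101.9] 12.23 z 0.0602
scene stemtop 370 [488.9 213.6] [31.9 29.2] 14.49 z 0.1349
scene dock 3800 [489.9 213.7] [134.2 159.9] 12.24 z 0.0303
clips 1000 [493.  213.4] [ 47.  119.7] 11.69 z 0.0619
```

carry_out:
  steps:
    - [[0,0,-5],[-4.7,-2.44,0],0]
    - [[0,0,-10],[-9.4,-4.88,0],0]
    - [[0,0,-15],[-14.1,-7.3,0],0]
    - [[0,0,-20],[-18.8,-9.75,0],0]
    - [[0,0,-25],[-23.5,-12.2,0],0]
    - [[0,0,-30],[-28.2,-14.6,0],0]
    - [[0,0,-34],[-33,-17.1,0],0]
    - [[0,0,-34],[-37.5,-19.5,0],0]
  force: 80

```text
clock: 1.1
tcp_pos: [0.49, 0.2123, 0.231]
orientation: [-0.0, -0.107, 0.994, 0.0]
wrist_force: [1.2, 0.8, -0.4]
finger_gap: 0.0853
grip_force: 0.0
```

```bash
cat > st.py <<'E'
from h import *
D=np.array([.4885,.2140,0]); RD=R.from_euler('z',12.2,degrees=True)
s=env.get_state(); T=q(s['orientation'])
t=np.array(s['tcp_pos']); print('clock',s['clock'],'j',np.round(s['joint_pos'],3),'tcp',np.round(t,4),'indock',np.round(RD.inv().apply(t-D),4))
M=T.as_matrix();print('tool axes in dock\n',np.round(RD.as_matrix().T@M,3))
print('F dock',np.round(RD.inv().apply(s['wrist_force']),1),'M',np.round(RD.inv().apply(s['ft_torque']),2),'gap',round(s['finger_gap'],4),'grip',round(float(s['grip_force']),1))
E
python3 st.py
```

```text
clock 1.1 j [ 0.258  0.234 -0.061  1.276  0.     0.045] tcp [0.49   0.2123 0.231 ] indock [ 0.0011 -0.002   0.231 ]
tool axes in dock
 [[-1.    -0.001 -0.   ]
 [-0.001  1.     0.   ]
 [ 0.     0.    -1.   ]]
F dock [ 1.3  0.5 -0.4] M [ 0.01 -0.07  0.  ] gap 0.0853 grip 0.0
```

carry_out:
  steps:
    - [[0,0,0],[0,0,2],0]
    - [[0,0,0],[0,0,4],0]
    - [[0,0,0],[0,0,6.5],0]
    - [[0,0,0],[0,0,9],0]
    - [[0,0,0],[0,0,11.5],0]
    - [[0,0,0],[0,0,13],0]
    - [[0,0,0],[0,0,13],0]
    - [[0,0,0],[0,0,13],0]

```text
clock: 2.1
tcp_pos: [0.4897, 0.2141, 0.1021]
orientation: [0.001, -0.107, 0.994, 0.0]
wrist_force: [0.4, 0.0, -0.1]
finger_gap: 0.0856
grip_force: 0.0
```

```bash
python3 st.py
python3 - <<'E'
from h import *
p,W,c=look('scene'); cv2.imwrite('pics/s1.png',cv2.resize(p[130:320,380:600,::-1],None,fx=3,fy=3))
E
```

```text
clock 2.1 j [ 0.262  0.31  -0.287  0.973  0.     0.048] tcp [0.4897 0.2141 0.1021] indock [ 0.0012 -0.0002  0.1021]
tool axes in dock
 [[-1.    -0.001  0.001]
 [-0.001  1.     0.   ]
 [-0.001  0.    -1.   ]]
F dock [ 0.4 -0.1 -0.1] M [ 0.02 -0.    0.04] gap 0.0856 grip 0.0
```

View pics/s1.png

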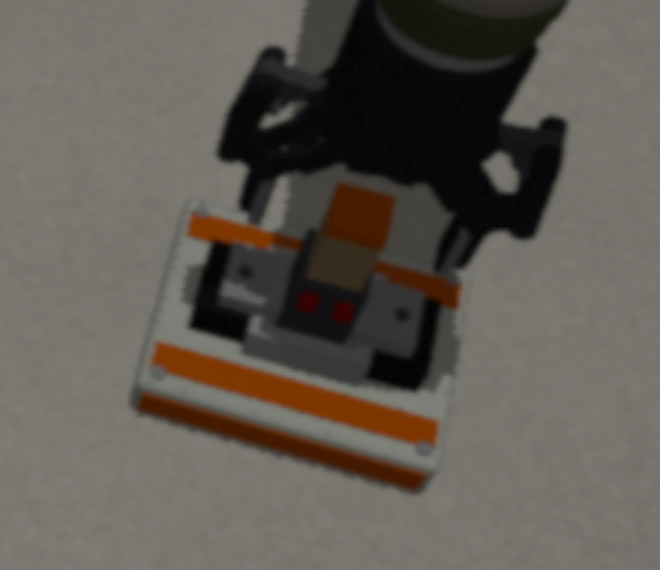

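Enlarged crop: the stem (about (355,230)) stands centred between the two open fingers, which are clear of the clips. Closing.

carry_out:
  steps:
    - [[0,0,0],[0,0,0],255]
    - [[0,0,0],[0,0,0],255]
    - [[0,0,0],[0,0,0],255]
    - [[0,0,0],[0,0,0],255]
    - [[0,0,0],[0,0,0],255]
    - [[0,0,0],[0,0,0],255]
    - [[0,0,0],[0,0,0],255]
    - [[0,0,0],[0,0,0],255]
  force: 90

```text
clock: 3.15
tcp_pos: [0.4894, 0.2143, 0.1017]
orientation: [0.0, -0.107, 0.994, 0.0]
wrist_force: [-1.3, 1.4, 6.0]
finger_gap: 0.0269
grip_force: 88.9
```

```bash
python3 st.py
```

```text
clock 3.15 j [ 0.262  0.31  -0.288  0.972  0.001  0.048] tcp [0.4894 0.2143 0.1017] indock [9.000e-04 1.000e-04 1.017e-01]
tool axes in dock
 [[-1.    -0.001  0.001]
 [-0.001  1.     0.001]
 [-0.001  0.001 -1.   ]]
F dock [-0.9  1.7  6. ] M [ 0.34  0.28 -0.02] gap 0.0269 grip 88.9
```

carry_out:
  steps:
    - [[1.5,0,0],[0,0.18,-0.05],255]
    - [[3,0,0],[0,0.37,-0.1],255]
    - [[5,0,0],[0,0.63,-0.15],255]
    - [[7.5,0,0],[0,0.95,-0.21],255]
    - [[10,0,0],[0,1.28,-0.25],255]
    - [[12,0,0],[0,1.54,-0.28],255]
    - [[14,0,0],[0,1.8,-0.29],255]
    - [[14,0,0],[0,1.8,-0.29],255]

```text
clock: 4.15
tcp_pos: [0.4859, 0.2299, 0.1047]
orientation: [0.014, -0.106, 0.986, -0.125]
wrist_force: [2.7, -6.1, 5.0]
finger_gap: 0.0267
grip_force: 89.9
```

```bash
python3 st.py
python3 - <<'E'
from h import *
p,W,c=look('scene'); cv2.imwrite('pics/s2.png',cv2.resize(p[150:310,400:580,::-1],None,fx=4,fy=3.7))
E
```

```text
clock 4.15 j [ 0.429  0.373 -0.213  1.039 -0.246  0.222] tcp [0.4859 0.2299 0.1047] indock [0.0009 0.0161 0.1047]
tool axes in dock
 [[-1.    -0.001  0.001]
 [-0.001  0.968 -0.249]
 [-0.001 -0.249 -0.968]]
F dock [ 1.3 -6.6  5. ] M [-1.62 -0.01 -0.03] gap 0.0267 grip 89.9
```

View pics/s2.png

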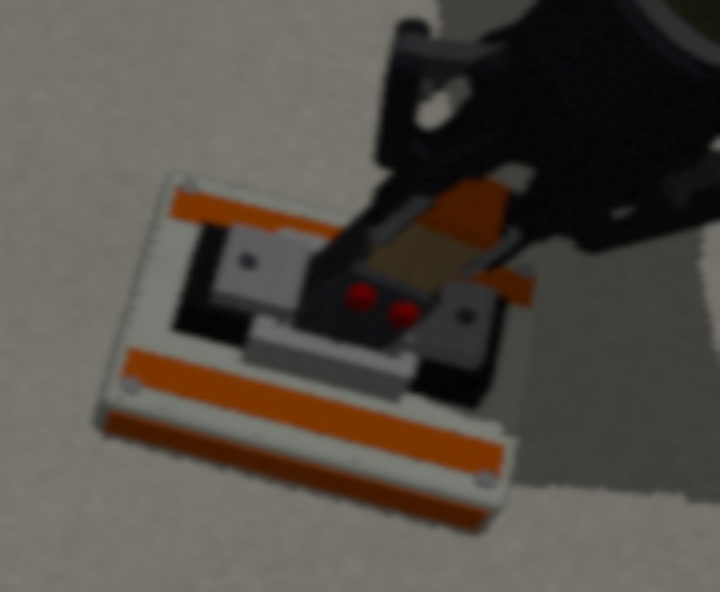

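The cartridge leans towards the +y clip (image right) and that clip has moved into its housing. I'll lean slightly further, then come back upright.

```bash
cat > rows.py <<'E'
# tilt toward +y positive deg; (y,z) cm of TCP command in dock relative to upright; prints rows in tool frame of start
import numpy as np
def pose(th,side=None):
    s=side if side is not None else np.sign(th) or 1
    t=np.radians(abs(th)); y,z=-2.05,7.17
    return np.array([th, s*(y*np.cos(t)+z*np.sin(t)-y), -y*np.sin(t)+z*np.cos(t)-z])
def rel(a,b): # a start, b target -> turn about tool x, tool y, tool z
    d=b[1:]-a[1:]; t=np.radians(a[0])
    Y=np.array([np.cos(t),-np.sin(t)]); Z=np.array([-0+np.sin(t)*1,np.cos(t)])*1
    # tool y in dock=(cos,-sin); tool z in dock=(-sin,-cos)
    Z=np.array([-np.sin(t),-np.cos(t)])
    return np.round([b[0]-a[0], d@Y, d@Z],2)
if __name__=='__main__':
    a=np.array([14,1.8,.29])
    for th in (15.5,16.5,16.5,14,11,8,5,2,0): print(th,rel(a,pose(th,1)))
    print('other'); 
    for th in (0,-2,-4,-6,-8,-10,-12,-14,-15.5,-16.5): print(th,rel(np.zeros(3),pose(th,-1)))
E
python3 rows.py
```

```text
15.5 [ 1.5   0.19 -0.04]
16.5 [ 2.5   0.31 -0.07]
16.5 [ 2.5   0.31 -0.07]
14 [ 0.   -0.    0.01]
11 [-3.   -0.38  0.13]
8 [-6.   -0.74  0.26]
5 [-9.   -1.1   0.42]
2 [-12.    -1.45   0.59]
0 [-14.    -1.68   0.72]
other
0 [0. 0. 0.]
-2 [-2.   -0.25 -0.07]
-4 [-4.   -0.51 -0.13]
-6 [-6.   -0.76 -0.18]
-8 [-8.   -1.02 -0.22]
-10 [-10.    -1.28  -0.25]
-12 [-12.    -1.54  -0.27]
-14 [-14.    -1.8   -0.28]
-15.5 [-15.5   -1.99  -0.29]
-16.5 [-16.5   -2.12  -0.29]
```

carry_out:
  steps:
    - [[1.5,0,0],[0,0.19,-0.04],255]
    - [[2.5,0,0],[0,0.31,-0.07],255]
    - [[2.5,0,0],[0,0.31,-0.07],255]
    - [[0,0,0],[0,0,0.01],255]
    - [[-4,0,0],[0,-0.5,0.17],255]
    - [[-9,0,0],[0,-1.1,0.42],255]
    - [[-14,0,0],[0,-1.68,0.72],255]
    - [[-14,0,0],[0,-1.68,0.72],255]

```text
clock: 5.2
tcp_pos: [0.4895, 0.2136, 0.1018]
orientation: [0.0, -0.106, 0.994, 0.001]
wrist_force: [-0.7, 3.6, 4.7]
finger_gap: 0.0268
grip_force: 90.3
```

```bash
python3 st.py
```

```text
clock 5.2 j [ 0.26   0.309 -0.289  0.972  0.001  0.048] tcp [0.4895 0.2136 0.1018] indock [ 0.0009 -0.0006  0.1018]
tool axes in dock
 [[-1.     0.001  0.001]
 [ 0.001  1.     0.002]
 [-0.001  0.002 -1.   ]]
F dock [0.  3.6 4.7] M [0.6  0.11 0.  ] gap 0.0268 grip 90.3
```

carry_out:
  steps:
    - [[-3,0,0],[0,-0.38,-0.1],255]
    - [[-6,0,0],[0,-0.76,-0.18],255]
    - [[-9,0,0],[0,-1.15,-0.23],255]
    - [[-12,0,0],[0,-1.54,-0.27],255]
    - [[-14,0,0],[0,-1.8,-0.28],255]
    - [[-15.5,0,0],[0,-1.99,-0.29],255]
    - [[-16.5,0,0],[0,-2.12,-0.29],255]
    - [[-16.5,0,0],[0,-2.12,-0.29],255]

```text
clock: 6.2
tcp_pos: [0.4931, 0.1967, 0.1049]
orientation: [-0.016, -0.106, 0.983, 0.146]
wrist_force: [-0.0, 11.3, 4.7]
finger_gap: 0.0268
grip_force: 90.2
```

```bash
python3 st.py
python3 - <<'E'
from h import *
p,W,c=look('scene'); cv2.imwrite('pics/s3.png',cv2.resize(p[150:310,400:580,::-1],None,fx=4,fy=3.7))
from rows import *
a=pose(-16.5,-1)
for th in (-12,-8,-4,0): print(th,rel(a,pose(th,-1)))
E
```

```text
clock 6.2 j [ 0.061  0.312 -0.312  0.993  0.291 -0.161] tcp [0.4931 0.1967 0.1049] indock [ 0.0008 -0.0179  0.1049]
tool axes in dock
 [[-1.    -0.003 -0.   ]
 [-0.003  0.957  0.291]
 [-0.     0.291 -0.957]]
F dock [ 2.4 11.   4.7] M [ 2.77 -0.26 -0.14] gap 0.0268 grip 90.2
-12 [4.5  0.56 0.18]
-8 [8.5  1.04 0.38]
-4 [12.5   1.5   0.61]
0 [16.5   1.95  0.88]
```

View pics/s3.png

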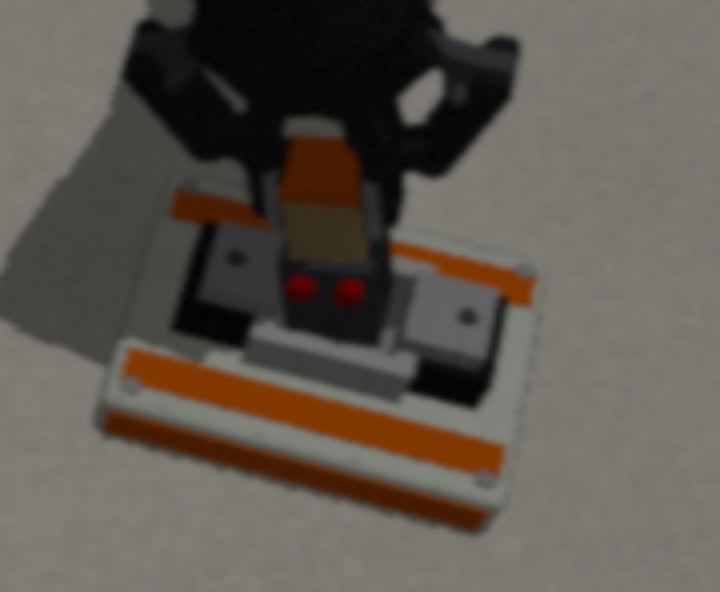

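Both clips now sit farther out (left screw moved from px 248 to 237, the right clip has a gap beside the body). Back upright.

carry_out:
  steps:
    - [[4.5,0,0],[0,0.56,0.18],255]
    - [[8.5,0,0],[0,1.04,0.38],255]
    - [[12.5,0,0],[0,1.5,0.61],255]
    - [[16.5,0,0],[0,1.95,0.88],255]
    - [[16.5,0,0],[0,1.95,0.88],255]
    - [[16.5,0,0],[0,1.95,0.88],255]
    - [[16.5,0,0],[0,1.95,0.88],255]
    - [[16.5,0,0],[0,1.95,0.88],255]

```text
clock: 7.25
tcp_pos: [0.489, 0.2157, 0.1018]
orientation: [0.0, -0.107, 0.994, 0.001]
wrist_force: [-2.0, 5.8, 6.0]
finger_gap: 0.0272
grip_force: 91.3
```

```bash
python3 st.py
python3 - <<'E'
from h import *
D=np.array([.4885,.2140,0]); RD=R.from_euler('z',12.2,degrees=True)
for n in('scene','top'):
    p,W,c=look(n); L=RD.inv().apply((W-D).reshape(-1,3))
    m=(abs(L[:,0])<.012)&(abs(L[:,2]-.0615)<.004)&(abs(L[:,1])<.07)
    y=L[m,1]
    for s in(1,-1):
        v=np.sort(abs(y[y*s>0])); print(n,s,len(v),np.round(np.percentile(v,[2,10,90,98])*1000,1) if len(v) else '')
E
```

```text
clock 7.25 j [ 0.264  0.31  -0.288  0.972  0.003  0.048] tcp [0.489  0.2157 0.1018] indock [0.0009 0.0015 0.1018]
tool axes in dock
 [[-1.    -0.002  0.001]
 [-0.002  1.     0.003]
 [-0.001  0.003 -1.   ]]
F dock [-0.7  6.1  6. ] M [1.44 0.19 0.01] gap 0.0272 grip 91.3
scene 1 263 [23.1 25.9 51.  53.7]
scene -1 262 [17.5 26.8 52.8 55.4]
top 1 0 
top -1 387 [24.  26.9 52.4 54.5]
```

carry_out:
  steps:
    - [[0,0,0],[0,-0.12,-0.1],255]
    - [[0,0,0],[0,-0.12,-0.4],255]
    - [[0,0,0],[0,-0.12,-0.7],255]
    - [[0,0,0],[0,-0.12,-1.0],255]
    - [[0,0,0],[0,-0.12,-1.3],255]
    - [[0,0,0],[0,-0.12,-1.6],255]
    - [[0,0,0],[0,-0.12,-1.8],255]
    - [[0,0,0],[0,-0.12,-1.8],255]

```text
clock: 8.35
tcp_pos: [0.4894, 0.2129, 0.1197]
orientation: [0.0, -0.107, 0.994, 0.0]
wrist_force: [-2.4, 5.0, -4.2]
finger_gap: 0.0269
grip_force: 89.5
```

```bash
python3 st.py
```

```text
clock 8.35 j [ 0.26   0.294 -0.262  1.014  0.     0.046] tcp [0.4894 0.2129 0.1197] indock [ 0.0006 -0.0013  0.1197]
tool axes in dock
 [[-1.    -0.001  0.   ]
 [-0.001  1.     0.   ]
 [-0.     0.    -1.   ]]
F dock [-1.3  5.3 -4.2] M [ 1.33  0.4  -0.02] gap 0.0269 grip 89.5
```

carry_out:
  steps:
    - [[0,0,0],[0,0.1,0],255]
    - [[0,0,0],[0,0.1,-0.5],255]
    - [[0,0,0],[0,0.1,-1.0],255]
    - [[0,0,0],[0,0.1,-1.6],255]
    - [[0,0,0],[0,0.1,-2.3],255]
    - [[0,0,0],[0,0.1,-3.0],255]
    - [[0,0,0],[0,0.1,-3.6],255]
    - [[0,0,0],[0,0.1,-3.6],255]

```text
clock: 9.35
tcp_pos: [0.4897, 0.2138, 0.156]
orientation: [0.001, -0.107, 0.994, 0.0]
wrist_force: [0.1, -0.5, -5.7]
finger_gap: 0.0267
grip_force: 89.9
```

carry_out:
  steps:
    - [[0,0,0],[0,0,0],255]
    - [[0,0,0],[0,0,0],255]
    - [[0,0,0],[0,0,0],255]
    - [[0,0,0],[0,0,0],255]
    - [[0,0,0],[0,0,0],255]
    - [[0,0,0],[0,0,0],255]
    - [[0,0,0],[0,0,0],255]
    - [[0,0,0],[0,0,0],255]

```text
clock: 10.35
tcp_pos: [0.4893, 0.2137, 0.1553]
orientation: [0.0, -0.107, 0.994, 0.0]
wrist_force: [0.6, 0.3, -7.2]
finger_gap: 0.0266
grip_force: 89.9
```

```bash
python3 st.py
python3 - <<'E'
from h import *
p,W,c=look('scene'); cv2.imwrite('pics/s4.png',cv2.resize(p[130:310,400:580,::-1],None,fx=3.3,fy=3.3))
E
```

```text
clock 10.35 j [ 0.261  0.269 -0.204  1.098  0.     0.048] tcp [0.4893 0.2137 0.1553] indock [ 0.0007 -0.0005  0.1553]
tool axes in dock
 [[-1.    -0.001  0.   ]
 [-0.001  1.     0.   ]
 [-0.     0.    -1.   ]]
F dock [ 0.6  0.2 -7.2] M [0.   0.01 0.01] gap 0.0266 grip 89.9
```

View pics/s4.png

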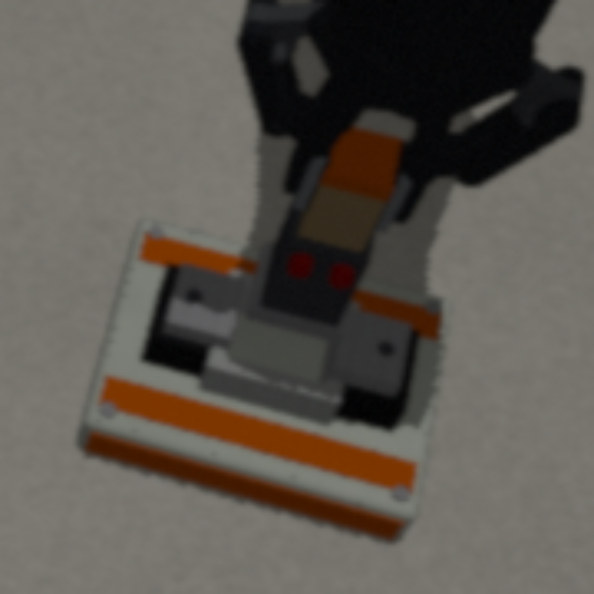

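The cartridge hangs upright over the dock, its foot (px ~(280,345)) above the clips. A quick slip check before handing in.

Run:
```python
from h import *
D=np.array([.4885,.2140,0]); RD=R.from_euler('z',12.2,degrees=True)
p,W,c=look('scene'); P=p.astype(int); L=RD.inv().apply((W-D).reshape(-1,3)).reshape(W.shape)
m=(P[...,0]>90)&(P[...,2]<40)&(L[...,2]>.1)&(abs(L[...,1])<.05)&(abs(L[...,0])<.05)
r=m&(P[...,1]<25); o=m&(P[...,1]>=25)
print('orange',o.sum(),np.round(np.nanpercentile(L[o],[2,50,98],axis=0),4)); print('red',np.round(np.nanmedian(L[r],axis=0),4) if r.any() else 0)
f=(abs(L[...,1])<.03)&(L[...,0]>.012)&(L[...,0]<.03)&(L[...,2]>.066)&(L[...,2]<.12)
print('front pts',np.round(np.nanpercentile(L[f],[1,50,99],axis=0),4))
```

```text
orange 0 [nan nan nan]
red 0
front pts [[ 0.0132 -0.0229  0.0829]
 [ 0.0179 -0.0019  0.099 ]
 [ 0.0211  0.0199  0.1193]]
  return np.nanmean(a, axis, out=out, keepdims=keepdims)
```

The underside is at about 83 mm, centred and still.

```bash
python3 -c "
from workcell import env
print(env.hand_in())"
```

```text
the job is handed in; nothing more can be done
None
```

Job handed in after about 10 s of robot time: both clips were rocked back, and the orange cartridge is held upright and still over its dock, its underside about 83 mm above the table (2 cm over the clips); the hand-in returned no verdict.

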